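# Put the wrench sockets back on the rail in order of width

## Task

Put the four loose steel sockets back on the black rail, each standing upright and centred on a mark of its own, in order of width (not height): the narrowest on the mark next to the rail's grab handle, then wider and wider, the widest farthest from the handle. Leave the blue tin among them standing where it is.

Things in the scene. Friction and masses are not known exactly. Their poses are not given: they have to be found in the camera images.
- socket_a: Bright steel wrench socket, the widest of the four: a plain upright cylinder 54 mm in diameter and 56 mm high, with two dark bands and a black square on top, standing loose on the bench. Origin: centre of its underside; z up along its axis. Mass under 0.7 kg.
- socket_b: Bright steel wrench socket, the second widest, and the tallest of the four: a plain upright cylinder 44 mm in diameter and 72 mm high, with two dark bands and a black square on top, standing loose on the bench. Origin: centre of its underside; z up along its axis. Mass under 0.7 kg.
- socket_c: Bright steel wrench socket, the second narrowest, and the shortest of the four: a plain upright cylinder 34 mm in diameter and 46 mm high, with two dark bands and a black square on top, standing loose on the bench. Origin: centre of its underside; z up along its axis. Mass under 0.7 kg.
- socket_d: Bright steel wrench socket, the narrowest of the four: a plain upright cylinder 24 mm in diameter and 64 mm high, with two dark bands and a black square on top, standing loose on the bench. Origin: centre of its underside; z up along its axis. Mass under 0.7 kg.
- mark_p: One of four identical painted marks (grey disc, white rim, 60 mm across, no height) in a row, 76 mm apart, on the fixed black rail. Origin: its centre, on the rail's flat top 12 mm above the bench; y along the row, x across. Which place in the row it has changes. Beside sockets on the next marks, open fingers have room only if they close across the rail.
- mark_q: One of four identical painted marks (grey disc, white rim, 60 mm across, no height) in a row, 76 mm apart, on the fixed black rail. Origin: its centre, on the rail's flat top 12 mm above the bench; y along the row, x across. Which place in the row it has changes. Beside sockets on the next marks, open fingers have room only if they close across the rail.
- mark_r: One of four identical painted marks (grey disc, white rim, 60 mm across, no height) in a row, 76 mm apart, on the fixed black rail. Origin: its centre, on the rail's flat top 12 mm above the bench; y along the row, x across. Which place in the row it has changes. Beside sockets on the next marks, open fingers have room only if they close across the rail.
- mark_s: One of four identical painted marks (grey disc, white rim, 60 mm across, no height) in a row, 76 mm apart, on the fixed black rail. Origin: its centre, on the rail's flat top 12 mm above the bench; y along the row, x across. Which place in the row it has changes. Beside sockets on the next marks, open fingers have room only if they close across the rail.
- handle: Fixed steel grab handle, a bow of 10 mm bar 64 mm wide, 43 mm high, standing across one end of the rail (either end, it changes); the other end has only a low black bar. The rail is 76 mm wide, 410 mm long, 12 mm high. Origin: on the rail's top under the middle of the bow, in line with the marks, 70 mm from the nearest one.
- tin: Blue round tin with a white top, 50 mm in diameter and 60 mm high, standing loose on the bench among the sockets. Origin: centre of its underside. Not to be moved. At each start it is at least 85 mm, centre to centre, from every socket.
There are look-alikes about, which are no part of the job. Leave any turquoise look-alike of the socket_a alone. What is shaped like the socket_b but yellow is not meant.

How it is judged:
By the outcome, as a careful person would: the job done as asked, in the order asked, and still so for the second after the job is handed in, with the robot touching nothing.
It also fails if it takes over 115 s, if anything falls off the work surface, if the arm or the gripper's body presses on something with over 40 N, if the wrist force passes 120 N, or if a joint passes its speed limit or range.

## Robot

A 7-joint arm with a two-finger parallel gripper is mounted at the origin on the work surface. World frame = base frame: x ahead of the robot, y to its left, z up, the work surface at z = 0. Lengths are in m, angles in rad, forces in N, time in s.
With the tool pointing down it reaches from about 0.425 to 0.95 m from the base axis. Payload 4.7 kg.
Tool frame: the origin (TCP) lies midway between the tips of the shut fingers; the grasp point (between the pads) lies 19 mm behind it; z points along the fingers, y is the line along which they close (so a half turn about z gives the same grasp; the last joint's range is limited). The gripper opens to 85 mm and grips with 20 to 120 N. Pads are 22 mm wide; open, the fingers measure 114 mm over their backs; the gripper's body (76 mm by 85 mm) begins 54 mm behind the grasp point. The pads swing forward as they close: fully open they stand 13 mm farther back than shut.
Start: joints at [1.274, 0.469, -0.049, 1.532, 0.024, 1.141, -0.082], TCP at [0.179, -0.651, 0.231] pointing down, gripper open.
Joint ranges: [-2.59, 2.59], [-0.33, 1.99], [-1.39, 1.29], [0.1, 2.45], [-1.04, 4.18], [0.21, 1.99], [-2.66, 2.66]. Speed limits (rad/s): [2.57, 2.57, 3.14, 3.14, 3.14, 3.14, 3.14].

## Interface

Orientations are given as a rotation vector (axis times angle).
In Python, from workcell import env, vision, spotter gives the robot as it stands.
- The arm moves only by the tool arm_command, never from a script. Its arguments are lists of equal length, an entry for each row: "twist": the turn, a rotation vector about the tool's x, y, z in rad, a list of three; "offset": the shift along the tool's x, y, z in m, a list of three; "gripper": the opening in per cent of the stroke, from 0 (shut) to 100 (fully open). In form: {"twist": [[rx, ry, rz], ...], "offset": [[x, y, z], ...], "gripper": [gripper, ...]}. A call has 1 to 20 rows; each row is the pose to reach, as a shift and turn from the pose commanded when the call began, along the tool's axes at that moment; what a row does not reach only later rows make up. A row lasts 1/12 s, in which the tool goes at most 41.7 mm and 7.16 degrees, less where a joint would pass 70% of its speed; a pose out of reach is approached as far as the arm can. A call with a gripper value outside its range is refused whole. The fingers move at their own pace and stop on an object; "force" is the grip in N (left out, the last holds). Time passes only in rows, so rows that repeat a pose let the fingers close. It gives the time, the measured TCP pose, the force, the opening and the grip force at its end, in the units of the state.
- env.state(): the state, without advancing time (a new reading comes with each control period).
- vision.snapshot(name): name is "scene" or "top" or "wrist"; returns a dict with "image" (480x640x3 uint8, red, green, blue), "depth" (480x640 float32, m along the optical axis (not along the pixel's ray), 0 where there is no reading), "fovy" (degrees; the focal length in pixels is half the picture's height over the tangent of half this angle, whatever the lens; pixels are square), "cx", "cy" (the principal point, pixels), "R" (3x3) and "t" (3): a world point X has camera coordinates R X + t. Camera axes: x right, y down, z forward; pixel columns grow to the right and rows downward; lengths in m; the calibration is good to about 2 mm. The wrist camera is an equidistant fisheye: a pixel r from the principal point sees the ray r / f radians off the axis. A picture is of the moment at which its call begins.
- env.hand_in(): hands the job in; it is judged then, once.
Trained networks look in a picture, given as the dict that the camera call returned (one of the last four; its "shot" number tells which), for a name from the list of things; names that differ only in an ending like _2 or _b are one class to them, and where a whole thing is asked for, a point or a joint stands for the part that bears it (a point fixed in the world has none). Each returns a list of dicts, best first, with "p" (0 to 1); they miss things now and then, are a little off and sometimes report something else, mostly with a low value. They report only what shows in the picture. A call takes as long as a camera call. They do not tell look-alikes from the thing itself.
- spotter.boxes_of(picture, thing): "pixel" ([column, row] in pixels, amid what is visible of it).
- spotter.tip_of(picture, thing): "pixel" ([column, row] in pixels: a listed point, or the origin of a listed thing).
The state is a dict: "clock": time; "joint_positions": joint angles; "joint_vel": joint speeds; "joint_efforts": joint torques, N m; "ee_pos": TCP position; "ee_rot": TCP orientation; "force": force on the tool from outside, world axes, zero at the start; "torque": the same for the moment, N m; "gripper_width": finger opening in m; "grasp_force": force on a finger pad.
Only numpy, scipy, OpenCV 4.12 (cv2) and the standard library are available. Lean on these libraries where they do the work, as an engineer would, in place of code of your own. Each camera call takes 0.05 s, during which the arm holds its last target. There are 200 camera calls.

## Working session

There is one attempt and no reset: what is moved stays moved. The work goes in short steps, Python scripts to look and compute and a tool call to move; the robot and the scene stay as the last step left them, time stands still between calls to the robot, and variables do not carry over. Pictures are saved under pics/ and viewed, at most 14 in all, crops included, and the job is handed in when it is done.

Besides the shell and the picture viewer there is one more tool, called after "Call:" as name(argument=value, ...) on one line, values as JSON. arm_command: Moves the arm, as the interface text tells. Its arguments: {"type":"object","properties":{"twist":{"type":"array","items":{"type":"array","items":{"type":"number"}}},"offset":{"type":"array","items":{"type":"array","items":{"type":"number"}}},"gripper":{"type":"array","items":{"type":"number"}},"force":{"type":"number"}},"required":["twist","offset","gripper"]}

```bash
mkdir -p pics; ls; cat > h.py <<'E'
import numpy as np, cv2
from workcell import env, vision, spotter
def save(p,n): cv2.imwrite('pics/'+n,p['image'][:,:,::-1])
def ray(p,u,v):
    f=240/np.tan(np.radians(p['fovy'])/2)
    return np.array([(u-p['cx'])/f,(v-p['cy'])/f,1.])
def at_z(p,u,v,z):
    R=np.array(p['R']);t=np.array(p['t']);d=R.T@ray(p,u,v);o=-R.T@t
    return o+d*(z-o[2])/d[2]
def cloud(p):
    R=np.array(p['R']);t=np.array(p['t']);v,u=np.mgrid[:480,:640]
    f=240/np.tan(np.radians(p['fovy'])/2)
    c=np.stack([(u-p['cx'])/f,(v-p['cy'])/f,np.ones_like(u,float)],-1)*p['depth'][...,None]
    return (c-t)@R
E
python3 - <<'E'
from h import *
np.set_printoptions(precision=4,suppress=True)
for n in('top','scene'):
    p=vision.snapshot(n);save(p,n+'0.png')
    np.savez('/tmp/'+n,**{k:p[k] for k in('image','depth','fovy','cx','cy','R','t')})
    print(n,p['fovy'],-np.array(p['R']).T@p['t'])
    C=cloud(p)
    for th in('socket_a','socket_b','socket_c','socket_d','tin','handle','mark_p'):
        for b in spotter.tip_of(p,th)[:6]:
            u,v=b['pixel'];print(th,round(b['p'],2),np.round([u,v]),'z0',at_z(p,u,v,0.0),'cloud',C[int(np.clip(v,0,479)),int(np.clip(u,0,639))])
s=env.state();print(s['ee_pos'],s['ee_rot'],s['gripper_width'],s['clock'])
E
```

```text
pics
top 50.45884639715282 [0.4491 0.0086 1.1586]
socket_a 0.81 [453. 277.] z0 [ 0.4485 -0.3267  0.    ] cloud [ 0.4487 -0.3102  0.0569]
socket_a 0.63 [469. 318.] z0 [ 0.3567 -0.3626  0.    ] cloud [ 0.3616 -0.3422  0.0592]
socket_a 0.61 [472. 214.] z0 [ 0.5933 -0.3695  0.    ] cloud [ 0.591  -0.3596  0.0257]
socket_a 0.58 [334. 272.] z0 [ 0.4529 -0.0545  0.    ] cloud [ 0.4534 -0.049   0.0736]
socket_a 0.56 [371. 270.] z0 [ 0.4605 -0.1402  0.    ] cloud [ 0.4617 -0.1295  0.0761]
socket_a 0.51 [374. 181.] z0 [ 0.6658 -0.1436  0.    ] cloud [ 0.6586 -0.137   0.0468]
socket_b 0.81 [453. 277.] z0 [ 0.4485 -0.3267  0.    ] cloud [ 0.4487 -0.3102  0.0569]
socket_b 0.63 [469. 318.] z0 [ 0.3567 -0.3626  0.    ] cloud [ 0.3616 -0.3422  0.0592]
socket_b 0.61 [472. 214.] z0 [ 0.5933 -0.3695  0.    ] cloud [ 0.591  -0.3596  0.0257]
socket_b 0.58 [334. 272.] z0 [ 0.4529 -0.0545  0.    ] cloud [ 0.4534 -0.049   0.0736]
socket_b 0.56 [371. 270.] z0 [ 0.4605 -0.1402  0.    ] cloud [ 0.4617 -0.1295  0.0761]
socket_b 0.51 [374. 181.] z0 [ 0.6658 -0.1436  0.    ] cloud [ 0.6586 -0.137   0.0468]
socket
[... 3831 characters left out ...]
227.] z0 [ 0.444  -0.0531  0.    ] cloud [ 0.4805 -0.0638  0.0392]
tin 0.76 [219. 273.] z0 [ 0.5206 -0.2269  0.    ] cloud [ 0.5541 -0.2305  0.0408]
tin 0.33 [274. 315.] z0 [ 0.6582 -0.1502  0.    ] cloud [ 0.676  -0.1546  0.0283]
handle 0.82 [384. 276.] z0 [0.6425 0.0861 0.    ] cloud [0.6474 0.0819 0.0099]
mark_p 0.92 [398. 232.] z0 [0.5421 0.1662 0.    ] cloud [0.5499 0.1593 0.0117]
mark_p 0.9 [409. 204.] z0 [ 0.4707  0.2291 -0.    ] cloud [0.4828 0.2207 0.0151]
mark_p 0.87 [392. 252.] z0 [0.5901 0.129  0.    ] cloud [0.5954 0.1241 0.0084]
mark_p 0.64 [415. 184.] z0 [0.4112 0.2746 0.    ] cloud [0.4222 0.2664 0.014 ]
[ 0.1787 -0.6509  0.2313] [3.1134 0.4193 0.0001] 0.08556426435246405 0.8
```

View pics/top0.png

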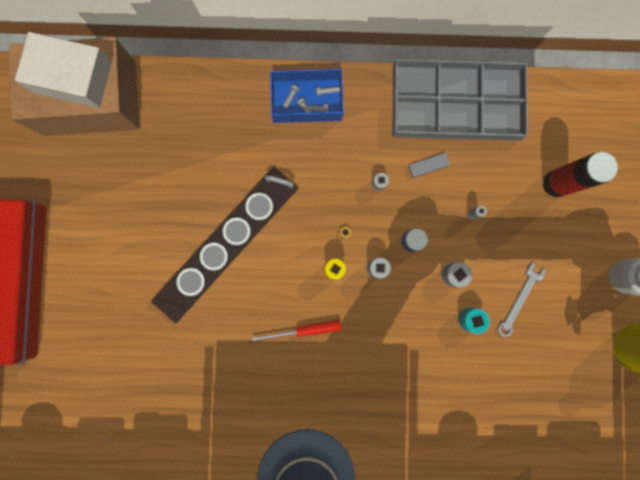

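View pics/scene0.png

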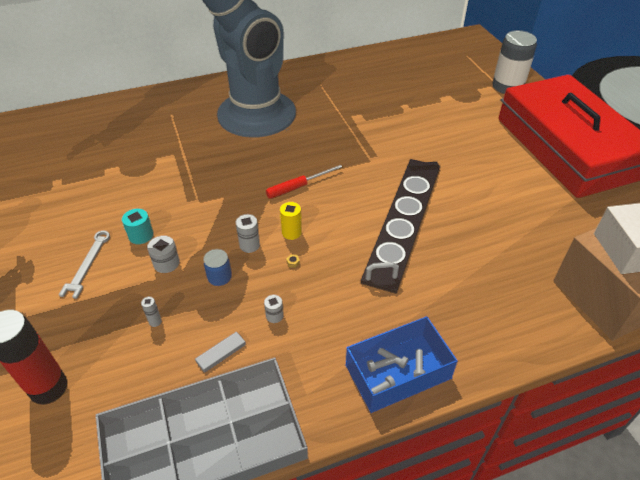

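Top view: the steel sockets are a (459,275), b (380,268), c (381,181) and d (481,211). The tin is at (416,240). Possible mix-ups are the turquoise look-alike (476,321), the yellow one (336,269) and a small yellow ring (345,232). The handle is at (280,180), so the narrowest goes on mark (259,206) and the widest on (190,281).

```bash
cat >> h.py <<'E'
def top_centre(C,x,y,h,r):
    """centre of the top disc: enclosing-circle-ish fit on cloud points near height h"""
    m=(abs(C[...,2]-h)<.006)&(np.hypot(C[...,0]-x,C[...,1]-y)<r+.02)
    P=C[m]; 
    return P.mean(0),m.sum()*1., 
E
python3 - <<'E'
from h import *
np.set_printoptions(precision=4,suppress=True)
G={'a':(.449,-.317,.056,.027),'b':(.46,-.132,.072,.022),'c':(.659,-.138,.046,.017),'d':(.593,-.360,.064,.012),'tin':(.522,-.22,.06,.025)}
for n in('top','scene'):
    p=dict(np.load('/tmp/'+n+'.npz'));C=cloud(p);f=240/np.tan(np.radians(p['fovy'])/2)
    hsv=cv2.cvtColor(p['image'],cv2.COLOR_RGB2HSV)
    o=-p['R'].T@p['t']
    for k,(x,y,h,r) in G.items():
        P,N=top_centre(C,x,y,h,r)
        c=p['R']@np.array([x,y,h])+p['t']
        # black square on top
        X=P; 
        sel=(abs(C[...,2]-h)<.01)&(np.hypot(C[...,0]-P[0],C[...,1]-P[1])<r*.8)&(hsv[...,2]<70)
        v,u=np.nonzero(sel)
        q=at_z(p,u.mean(),v.mean(),h) if len(u) else None
        print(n,k,P,N,'expected px',np.pi*(r*f/c[2])**2*abs((o[2]-h)/np.linalg.norm(o-P)),'square',len(u),q)
    w=((hsv[...,1]<45)&(hsv[...,2]>120)&(C[...,2]<.025)&(C[...,2]>.0)).astype(np.uint8)
    # marks: filled blobs
    L=[]
    for x,y in((.602,.114),(.545,.1725),(.489,.2235),(.4285,.27)):
        c=p['R']@np.array([x,y,.012])+p['t'];u0=f*c[0]/c[2]+p['cx'];v0=f*c[1]/c[2]+p['cy']
        m=np.zeros_like(w);cv2.circle(m,(int(u0),int(v0)),int(.037*f/c[2]),1,-1)
        # rail is dark: take anything bright inside window
        g=((hsv[...,2]>95)&(hsv[...,1]<70)&(m>0)).astype(np.uint8)
        cs,_=cv2.findContours(g,cv2.RETR_EXTERNAL,cv2.CHAIN_APPROX_NONE);cc=max(cs,key=cv2.contourArea)
        e=cv2.fitEllipse(cc);q=at_z(p,*e[0],.012);L.append(q);print(n,'mark',np.array(e[0]),e[1],q)
    L=np.array(L);d=np.diff(L[:,:2],axis=0);print('spacing',np.hypot(*d.T),'dir deg',np.degrees(np.arctan2(*(L[3]-L[0])[[1,0]])),'fit',L[:,:2].mean(0))
a=cv2.resize(dict(np.load('/tmp/top.npz'))['image'][160:345,160:500,::-1],None,fx=2.3,fy=2.3,interpolation=cv2.INTER_CUBIC);cv2.imwrite('pics/crop.png',a)
from scipy.spatial.transform import Rotation as Ro
R=Ro.from_rotvec(env.state()['ee_rot']).as_matrix();print(R)
E
```

```text
top a [ 0.4551 -0.324   0.0571] 487.0 expected px 466.710484597413 square 80 [ 0.4557 -0.3248  0.056 ]
top b [ 0.4657 -0.1495  0.0728] 328.0 expected px 330.96051333290325 square 40 [ 0.4656 -0.1489  0.072 ]
top c [ 0.6591 -0.1528  0.0468] 182.0 expected px 180.35549046160264 square 11 [ 0.66   -0.1528  0.046 ]
top d [ 0.5938 -0.3682  0.065 ] 99.0 expected px 89.73561500219577 square 4 [ 0.5944 -0.3701  0.064 ]
top tin [ 0.5293 -0.23    0.0609] 353.0 expected px 407.3473087312315 square 0 None
top mark [258.8499 205.7332] (27.060495376586914, 28.07500457763672) [0.5993 0.1187 0.012 ]
top mark [235.6185 230.5627] (26.736434936523438, 28.3100643157959) [0.5417 0.1692 0.012 ]
top mark [212.1391 255.1605] (24.96692657470703, 28.276697158813477) [0.4851 0.2197 0.012 ]
top mark [189.5619 280.8902] (26.167804718017578, 28.729001998901367) [0.4265 0.2677 0.012 ]
spacing [0.0766 0.0759 0.0757] dir deg 139.23234987873627 fit [0.5131 0.1938]
scene a [ 0.4583 -0.3218  0.0546] 454.0 expected px 402.48803234188574 square 36 [ 0.4607 -0.3237  0.056 ]
scene b [ 0.4685 -0.1476  0.0708] 280.0 expected px 253.139396255715 square 0 None
scene c [ 0.6621 -0.1506  0.0448] 227.0 expected px 209.95458627073174 square 0 None
scene d [ 0.5971 -0.3663  0.0625] 126.0 expected px 105.1165944015104 square 0 None
scene tin [ 0.5312 -0.2275  0.0587] 352.0 expected px 377.1947142892758 square 0 None
scene mark [389.3493 254.949 ] (26.950119018554688, 30.05266761779785) [0.6044 0.1157 0.012 ]
scene mark [399.5862 227.9787] (20.195615768432617, 28.215282440185547) [0.5411 0.1696 0.012 ]
scene mark [408.2752 205.2794] (18.753202438354492, 26.548873901367188) [0.4832 0.2191 0.012 ]
scene mark [416.0037 184.3113] (17.12754249572754, 26.418336868286133) [0.4252 0.2678 0.012 ]
spacing [0.0831 0.0762 0.0758] dir deg 139.68835416686076 fit [0.5135 0.193 ]
[[ 0.9644  0.2646  0.    ]
 [ 0.2646 -0.9644 -0.0001]
 [ 0.      0.0001 -1.    ]]
```

View pics/crop.png

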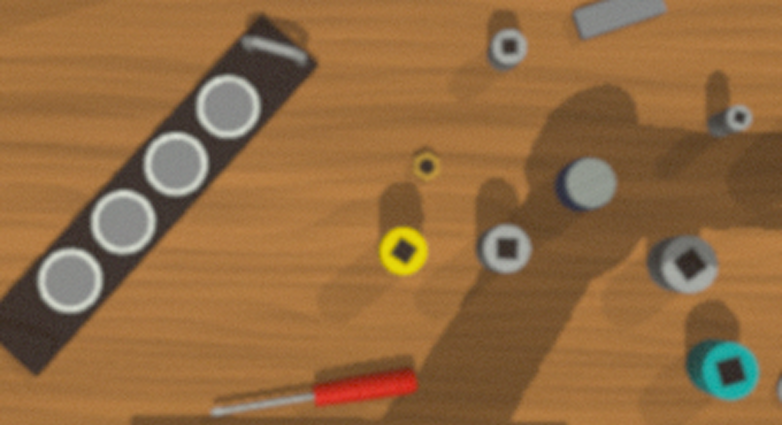

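The crop confirms the choice: four bare-steel sockets, with turquoise and yellow left out. The measured heights match a 56, b 72, c 46 and d 64 mm. I'll hover over a first, with the fingers turned to close across the rail.

Call:
arm_command(twist=[[0, 0, -2.164], [0, 0, -2.164], [0, 0, -2.164], [0, 0, -2.164], [0, 0, -2.164], [0, 0, -2.164], [0, 0, -2.164], [0, 0, -2.164], [0, 0, -2.164], [0, 0, -2.164], [0, 0, -2.164], [0, 0, -2.164], [0, 0, -2.164], [0, 0, -2.164], [0, 0, -2.164], [0, 0, -2.164], [0, 0, -2.164], [0, 0, -2.164], [0, 0, -2.164], [0, 0, -2.164]], offset=[[0.354, -0.2425, 0.081], [0.354, -0.2425, 0.081], [0.354, -0.2425, 0.081], [0.354, -0.2425, 0.081], [0.354, -0.2425, 0.081], [0.354, -0.2425, 0.081], [0.354, -0.2425, 0.081], [0.354, -0.2425, 0.081], [0.354, -0.2425, 0.081], [0.354, -0.2425, 0.081], [0.354, -0.2425, 0.081], [0.354, -0.2425, 0.081], [0.354, -0.2425, 0.081], [0.354, -0.2425, 0.081], [0.354, -0.2425, 0.081], [0.354, -0.2425, 0.081], [0.354, -0.2425, 0.081], [0.354, -0.2425, 0.081], [0.354, -0.2425, 0.081], [0.354, -0.2425, 0.081]], gripper=[100, 100, 100, 100, 100, 100, 100, 100, 100, 100, 100, 100, 100, 100, 100, 100, 100, 100, 100, 100], force=50)

```text
clock: 2.47
ee_pos: [0.4558, -0.3236, 0.1504]
ee_rot: [1.094, 2.945, -0.0]
force: [-0.9, -0.2, 0.4]
gripper_width: 0.0853
grasp_force: 0.0
```

```bash
cat >> h.py <<'E'
from scipy.spatial.transform import Rotation as Ro
SO={'a':(.456,-.3235),'b':(.4665,-.149),'c':(.660,-.1525),'d':(.595,-.3685)}
MK={'d':(.5994,.1194),'c':(.5418,.1689),'b':(.4842,.2185),'a':(.4266,.2680)}
def go(x,y,z):
    s=env.state();R=Ro.from_rotvec(s['ee_rot']).as_matrix()
    return np.round(R.T@(np.array([x,y,z])-s['ee_pos']),4)
def wpx(p,X):
    c=np.array(p['R'])@X+p['t'];f=240/np.tan(np.radians(p['fovy'])/2)
    th=np.arctan2(np.hypot(c[0],c[1]),c[2]);ph=np.arctan2(c[1],c[0])
    return p['cx']+f*th*np.cos(ph),p['cy']+f*th*np.sin(ph)
E
python3 - <<'E'
from h import *
s=env.state();print(s['clock'],s['ee_pos'],np.round(Ro.from_rotvec(s['ee_rot']).as_matrix(),3),np.round(s['joint_positions'],2))
p=vision.snapshot('wrist')
im=p['image'].copy()
for k,h in(('a',.056),('b',.072),('c',.046),('d',.064)):
    r=dict(a=.027,b=.022,c=.017,d=.012)[k]
    for an in np.arange(0,6.28,.3):
        u,v=wpx(p,np.array([SO[k][0]+r*np.cos(an),SO[k][1]+r*np.sin(an),h]))
        cv2.circle(im,(int(round(u)),int(round(v))),1,(255,0,0),-1)
cv2.imwrite('pics/w1.png',im[:,:,::-1])
print(go(*SO['a'],.012+.0))
E
```

```text
2.4667 [ 0.45581878 -0.32362221  0.15038206] [[-0.757  0.653  0.   ]
 [ 0.653  0.757 -0.   ]
 [-0.     0.    -1.   ]] [ 1.04  0.44 -0.64  1.87  0.33  0.93  1.1 ]
[-0.      0.0002  0.1384]
```

View pics/w1.png

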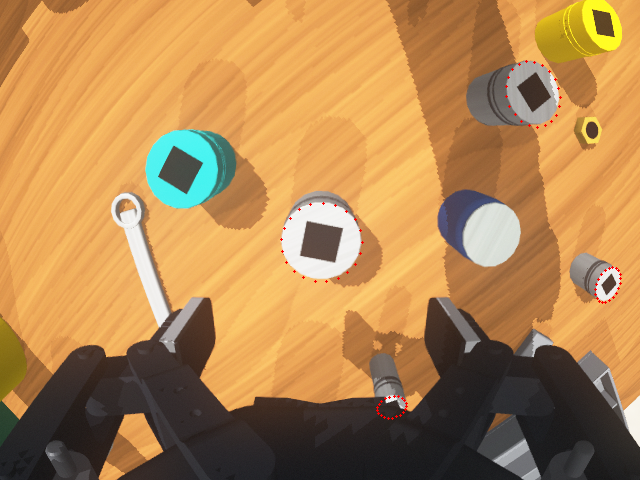

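The projected circles sit on all four socket tops (a at pixel (321,242), midway between the fingers), so the measurements hold. I'll descend, close and lift.

Call:
arm_command(twist=[[0, 0, 0], [0, 0, 0], [0, 0, 0], [0, 0, 0], [0, 0, 0], [0, 0, 0], [0, 0, 0], [0, 0, 0], [0, 0, 0], [0, 0, 0], [0, 0, 0], [0, 0, 0], [0, 0, 0], [0, 0, 0], [0, 0, 0], [0, 0, 0], [0, 0, 0], [0, 0, 0]], offset=[[0, 0, 0.03], [0, 0, 0.065], [0, 0, 0.1], [0, 0, 0.125], [0, 0, 0.138], [0, 0, 0.138], [0, 0, 0.138], [0, 0, 0.138], [0, 0, 0.138], [0, 0, 0.138], [0, 0, 0.138], [0, 0, 0.138], [0, 0, 0.138], [0, 0, 0.12], [0, 0, 0.09], [0, 0, 0.055], [0, 0, 0.02], [0, 0, 0]], gripper=[100, 100, 100, 100, 100, 100, 0, 0, 0, 0, 0, 0, 0, 0, 0, 0, 0, 0], force=50)

```text
clock: 4.02
ee_pos: [0.4565, -0.3238, 0.1536]
ee_rot: [1.091, 2.943, -0.002]
force: [1.1, 0.4, -6.0]
gripper_width: 0.053
grasp_force: 55.3
```

```bash
python3 - <<'E'
from h import *
s=env.state();print(s['gripper_width'],s['grasp_force'],s['ee_pos'],s['force'])
print(go(*MK['a'],.15))
E
```

```text
0.052972834412347174 55.285772513598204 [ 0.45645843 -0.32377846  0.15359929] [ 1.05384484  0.36748768 -5.97035737]
[0.4083 0.4294 0.0021]
```

Call:
arm_command(twist=[[0, 0, 0], [0, 0, 0], [0, 0, 0], [0, 0, 0], [0, 0, 0], [0, 0, 0], [0, 0, 0], [0, 0, 0], [0, 0, 0], [0, 0, 0], [0, 0, 0], [0, 0, 0], [0, 0, 0], [0, 0, 0], [0, 0, 0], [0, 0, 0], [0, 0, 0], [0, 0, 0], [0, 0, 0], [0, 0, 0]], offset=[[0.136, 0.271, 0], [0.136, 0.271, 0], [0.136, 0.271, 0], [0.136, 0.271, 0], [0.136, 0.271, 0], [0.136, 0.271, 0], [0.136, 0.271, 0], [0.136, 0.271, 0], [0.4085, 0.4287, 0], [0.4085, 0.4287, 0], [0.4085, 0.4287, 0], [0.4085, 0.4287, 0], [0.4085, 0.4287, 0], [0.4085, 0.4287, 0], [0.4085, 0.4287, 0], [0.4085, 0.4287, 0], [0.4085, 0.4287, 0], [0.4085, 0.4287, 0], [0.4085, 0.4287, 0], [0.4085, 0.4287, 0]], gripper=[0, 0, 0, 0, 0, 0, 0, 0, 0, 0, 0, 0, 0, 0, 0, 0, 0, 0, 0, 0])

```text
clock: 5.68
ee_pos: [0.4258, 0.2659, 0.1498]
ee_rot: [1.095, 2.944, -0.003]
force: [0.3, -0.1, -5.8]
gripper_width: 0.0524
grasp_force: 55.3
```

```bash
python3 - <<'E'
from h import *
s=env.state();print(s['gripper_width'],s['grasp_force'],s['ee_pos'],s['force'])
print(go(*MK['a'],.0255),np.round(s['joint_positions'],2))
p=vision.snapshot('wrist');im=p['image'].copy()
for k in 'abcd':
    for an in np.arange(0,6.28,.2):
        u,v=wpx(p,np.array([MK[k][0]+.03*np.cos(an),MK[k][1]+.03*np.sin(an),.012]))
        cv2.circle(im,(int(round(u)),int(round(v))),1,(255,0,0),-1)
cv2.imwrite('pics/w2.png',im[:,:,::-1])
E
```

```text
0.05242331042726792 55.270128808915615 [0.42583273 0.2658787  0.14979693] [ 0.28737943 -0.11779008 -5.76993283]
[0.0009 0.0023 0.1243] [ 0.    0.39 -0.8   1.99  0.36  0.9  -0.12]
```

View pics/w2.png

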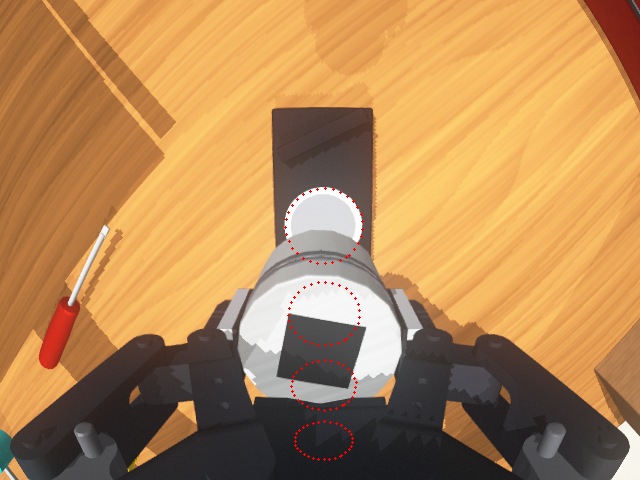

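The mark shows at (323,225), matching its projected circle, and the socket is held straight. I'll lower, release and rise.

Call:
arm_command(twist=[[0, 0, 0], [0, 0, 0], [0, 0, 0], [0, 0, 0], [0, 0, 0], [0, 0, 0], [0, 0, 0], [0, 0, 0], [0, 0, 0], [0, 0, 0], [0, 0, 0], [0, 0, 0], [0, 0, 0], [0, 0, 0], [0, 0, 0], [0, 0, 0], [0, 0, 0], [0, 0, 0], [0, 0, 0]], offset=[[0, 0, 0.02], [0, 0, 0.055], [0, 0, 0.09], [0, 0, 0.11], [0, 0, 0.12], [0, 0, 0.1245], [0, 0, 0.1245], [0, 0, 0.1245], [0, 0, 0.1245], [0, 0, 0.1245], [0, 0, 0.1245], [0, 0, 0.1245], [0, 0, 0.1245], [0, 0, 0.1245], [0, 0, 0.11], [0, 0, 0.08], [0, 0, 0.045], [0, 0, 0.01], [0, 0, 0]], gripper=[0, 0, 0, 0, 0, 0, 0, 0, 80, 90, 100, 100, 100, 100, 100, 100, 100, 100, 100])

```text
clock: 7.32
ee_pos: [0.4272, 0.2702, 0.1549]
ee_rot: [1.089, 2.941, 0.01]
force: [0.2, 0.8, 0.4]
gripper_width: 0.0853
grasp_force: 0.0
```

```bash
python3 - <<'E'
from h import *
s=env.state();print(s['clock'],s['ee_pos'],s['force'])
p=vision.snapshot('wrist');im=p['image'].copy()
X=MK['a']
for r,z in((.03,.012),(.027,.068)):
    for an in np.arange(0,6.28,.2):
        u,v=wpx(p,np.array([X[0]+r*np.cos(an),X[1]+r*np.sin(an),z]))
        cv2.circle(im,(int(round(u)),int(round(v))),1,(255,0,0),-1)
cv2.imwrite('pics/w3.png',im[:,:,::-1])
p=vision.snapshot('top');print(top_centre(cloud(p),*X,.068,.027))
E
```

```text
7.3167 [0.42723701 0.27024363 0.15494865] [0.22261115 0.80542006 0.3637218 ]
(array([0.4288276 , 0.26184104, 0.06803268]), np.float64(378.0))
```

View pics/w3.png

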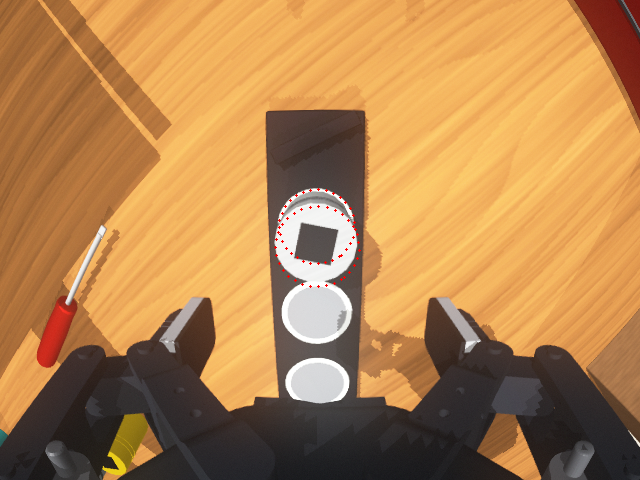

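a stands on its mark, with the top at (316,242). It may be 2–3 mm off along the rail, so I'll recheck from the top camera once the arm is clear. Next is b.

Call:
arm_command(twist=[[0, 0, 0], [0, 0, 0], [0, 0, 0], [0, 0, 0], [0, 0, 0], [0, 0, 0], [0, 0, 0], [0, 0, 0], [0, 0, 0], [0, 0, 0], [0, 0, 0], [0, 0, 0], [0, 0, 0], [0, 0, 0], [0, 0, 0]], offset=[[-0.3025, -0.2896, 0], [-0.3025, -0.2896, 0], [-0.3025, -0.2896, 0], [-0.3025, -0.2896, 0], [-0.3025, -0.2896, 0], [-0.3025, -0.2896, 0], [-0.3025, -0.2896, 0], [-0.3025, -0.2896, 0], [-0.3025, -0.2896, 0], [-0.3025, -0.2896, 0], [-0.3025, -0.2896, 0], [-0.3025, -0.2896, 0], [-0.3025, -0.2896, 0], [-0.3025, -0.2896, 0], [-0.3025, -0.2896, 0]], gripper=[100, 100, 100, 100, 100, 100, 100, 100, 100, 100, 100, 100, 100, 100, 100])

```text
clock: 8.67
ee_pos: [0.4659, -0.1469, 0.1499]
ee_rot: [-1.086, -2.947, -0.0]
force: [0.1, 0.8, -0.3]
gripper_width: 0.0855
grasp_force: 0.0
```

```bash
python3 - <<'E'
from h import *
np.set_printoptions(precision=4,suppress=True)
s=env.state();print(s['clock'],s['ee_pos'],go(*SO['b'],.0204))
for n in('top','scene'):
    p=vision.snapshot(n);C=cloud(p);print(n,top_centre(C,.4266,.268,.068,.027))
    im=p['image'];f=240/np.tan(np.radians(p['fovy'])/2)
    c=np.array(p['R'])@np.array([.4266,.268,.05])+p['t'];u,v=int(f*c[0]/c[2]+p['cx']),int(f*c[1]/c[2]+p['cy'])
    a=im[max(v-45,0):v+45,u-60:u+60,::-1];cv2.imwrite('pics/a_%s.png'%n,cv2.resize(a,None,fx=3.3,fy=3.3,interpolation=cv2.INTER_CUBIC))
a=np.vstack([cv2.imread('pics/a_top.png'),cv2.imread('pics/a_scene.png')]);cv2.imwrite('pics/a_both.png',a)
p=vision.snapshot('wrist')
im=p['image'].copy()
for r,z,X in((.022,.072,SO['b']),):
    for an in np.arange(0,6.28,.2):
        u,v=wpx(p,np.array([X[0]+r*np.cos(an),X[1]+r*np.sin(an),z]))
        cv2.circle(im,(int(round(u)),int(round(v))),1,(255,0,0),-1)
cv2.imwrite('pics/w4.png',im[150:350,150:500,::-1])
E
```

```text
8.6667 [ 0.4659 -0.1469  0.1499] [-0.0019 -0.0012  0.1295]
top (array([0.4247, 0.2662, 0.0681]), np.float64(513.0))
scene (array([0.4271, 0.2678, 0.0668]), np.float64(308.0))
```

View pics/a_both.png

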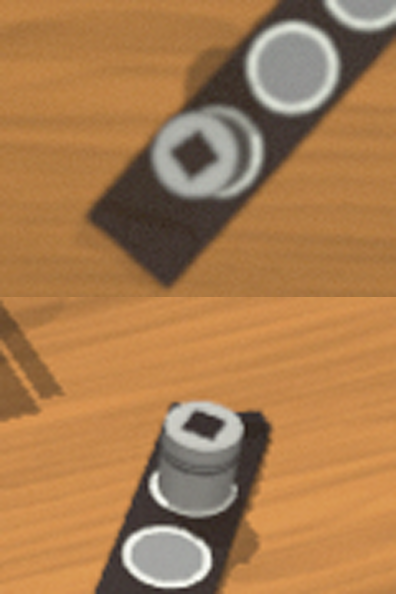

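View pics/w4.png

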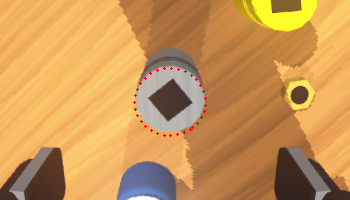

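a is within about 2 mm of its mark centre in both views: it sits inside the rim at (195,153) in the top crop. In the wrist crop, b's circle at (170,101) matches its socket. I'll grasp b.

Call:
arm_command(twist=[[0, 0, 0], [0, 0, 0], [0, 0, 0], [0, 0, 0], [0, 0, 0], [0, 0, 0], [0, 0, 0], [0, 0, 0], [0, 0, 0], [0, 0, 0], [0, 0, 0], [0, 0, 0], [0, 0, 0], [0, 0, 0], [0, 0, 0], [0, 0, 0], [0, 0, 0], [0, 0, 0], [0, 0, 0]], offset=[[0, 0, 0.02], [0, 0, 0.05], [0, 0, 0.08], [0, 0, 0.11], [0, 0, 0.125], [0, 0, 0.13], [0, 0, 0.13], [0, 0, 0.13], [0, 0, 0.13], [0, 0, 0.13], [0, 0, 0.13], [0, 0, 0.13], [0, 0, 0.13], [0, 0, 0.13], [0, 0, 0.115], [0, 0, 0.085], [0, 0, 0.05], [0, 0, 0.015], [0, 0, 0]], gripper=[100, 100, 100, 100, 100, 100, 100, 0, 0, 0, 0, 0, 0, 0, 0, 0, 0, 0, 0], force=50)

```text
clock: 10.4
ee_pos: [0.4677, -0.149, 0.1543]
ee_rot: [1.09, 2.94, -0.0]
force: [0.7, -0.7, -4.8]
gripper_width: 0.0432
grasp_force: 52.6
```

Call:
arm_command(twist=[[0, 0, 0], [0, 0, 0], [0, 0, 0], [0, 0, 0], [0, 0, 0], [0, 0, 0], [0, 0, 0], [0, 0, 0], [0, 0, 0], [0, 0, 0], [0, 0, 0], [0, 0, 0], [0, 0, 0], [0, 0, 0], [0, 0, 0], [0, 0, 0], [0, 0, 0], [0, 0, 0], [0, 0, 0], [0, 0, 0]], offset=[[0.2266, 0.2898, 0], [0.2266, 0.2898, 0], [0.2266, 0.2898, 0], [0.2266, 0.2898, 0], [0.2266, 0.2898, 0], [0.2266, 0.2898, 0], [0.2266, 0.2898, 0], [0.2266, 0.2898, 0], [0.2266, 0.2898, 0], [0.2266, 0.2898, 0], [0.2266, 0.2898, 0], [0.2266, 0.2898, 0], [0.2266, 0.2898, 0], [0.2266, 0.2898, 0.03], [0.2266, 0.2898, 0.06], [0.2266, 0.2898, 0.085], [0.2266, 0.2898, 0.105], [0.2266, 0.2898, 0.1165], [0.2266, 0.2898, 0.1165], [0.2266, 0.2898, 0.1165]], gripper=[0, 0, 0, 0, 0, 0, 0, 0, 0, 0, 0, 0, 0, 0, 0, 0, 0, 0, 0, 0])

```text
clock: 12.07
ee_pos: [0.4838, 0.2176, 0.034]
ee_rot: [1.094, 2.944, -0.0]
force: [-0.1, -1.0, -5.1]
gripper_width: 0.0432
grasp_force: 52.8
```

Call:
arm_command(twist=[[0, 0, 0], [0, 0, 0], [0, 0, 0], [0, 0, 0], [0, 0, 0], [0, 0, 0], [0, 0, 0], [0, 0, 0], [0, 0, 0], [0, 0, 0], [0, 0, 0], [0, 0, 0], [0, 0, 0]], offset=[[0, 0, 0], [0, 0, 0], [0, 0, 0], [0, 0, 0], [0, 0, 0], [0, 0, 0], [0, 0, 0], [0, 0, -0.02], [0, 0, -0.05], [0, 0, -0.085], [0, 0, -0.11], [0, 0, -0.1165], [0, 0, -0.1165]], gripper=[0, 70, 80, 90, 100, 100, 100, 100, 100, 100, 100, 100, 100])

```text
clock: 13.15
ee_pos: [0.4843, 0.2194, 0.1524]
ee_rot: [1.091, 2.942, 0.004]
force: [-0.6, 0.3, 0.8]
gripper_width: 0.0857
grasp_force: 0.0
```

Call:
arm_command(twist=[[0, 0, 0], [0, 0, 0], [0, 0, 0], [0, 0, 0], [0, 0, 0], [0, 0, 0], [0, 0, 0], [0, 0, 0], [0, 0, 0], [0, 0, 0], [0, 0, 0], [0, 0, 0], [0, 0, 0], [0, 0, 0], [0, 0, 0]], offset=[[-0.3754, -0.166, 0], [-0.3754, -0.166, 0], [-0.3754, -0.166, 0], [-0.3754, -0.166, 0], [-0.3754, -0.166, 0], [-0.3754, -0.166, 0], [-0.3754, -0.166, 0], [-0.3754, -0.166, 0], [-0.3754, -0.166, 0], [-0.3754, -0.166, 0], [-0.3754, -0.166, 0], [-0.3754, -0.166, 0], [-0.3754, -0.166, 0], [-0.3754, -0.166, 0], [-0.3754, -0.166, 0]], gripper=[100, 100, 100, 100, 100, 100, 100, 100, 100, 100, 100, 100, 100, 100, 100])

```text
clock: 14.4
ee_pos: [0.6592, -0.1497, 0.15]
ee_rot: [-1.087, -2.947, -0.0]
force: [-0.3, 0.3, -0.2]
gripper_width: 0.0854
grasp_force: 0.0
```

```bash
python3 - <<'E'
from h import *
np.set_printoptions(precision=4,suppress=True)
s=env.state();print(s['clock'],s['ee_pos'],go(*SO['c'],.007))
for n in('top','scene'):
    p=vision.snapshot(n);C=cloud(p);print(n,top_centre(C,*MK['a'],.068,.027),top_centre(C,*MK['b'],.084,.022))
p=vision.snapshot('wrist')
im=p['image'].copy()
for r,z,X in((.017,.046,SO['c']),(.012,.064,SO['d'])):
    for an in np.arange(0,6.28,.2):
        u,v=wpx(p,np.array([X[0]+r*np.cos(an),X[1]+r*np.sin(an),z]))
        cv2.circle(im,(int(round(u)),int(round(v))),1,(255,0,0),-1)
cv2.imwrite('pics/w5.png',im[:,:,::-1])
E
```

```text
14.4 [ 0.6592 -0.1497  0.15  ] [-0.0026 -0.0016  0.143 ]
top (array([0.4246, 0.2664, 0.068 ]), np.float64(510.0)) (array([0.4812, 0.216 , 0.0842]), np.float64(340.0))
scene (array([0.4272, 0.2679, 0.0667]), np.float64(311.0)) (array([0.484 , 0.2179, 0.0826]), np.float64(239.0))
```

View pics/w5.png

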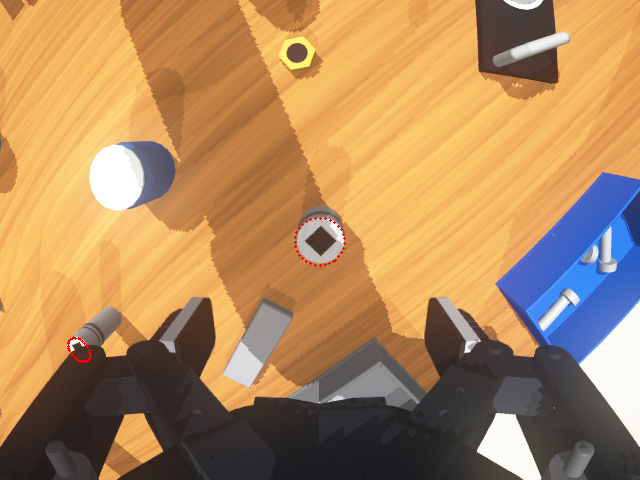

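c's circle at (320,241) matches its socket, and a and b are near their marks. I'll grasp c.

Call:
arm_command(twist=[[0, 0, 0], [0, 0, 0], [0, 0, 0], [0, 0, 0], [0, 0, 0], [0, 0, 0], [0, 0, 0], [0, 0, 0], [0, 0, 0], [0, 0, 0], [0, 0, 0], [0, 0, 0], [0, 0, 0], [0, 0, 0], [0, 0, 0], [0, 0, 0], [0, 0, 0], [0, 0, 0], [0, 0, 0], [0, 0, 0]], offset=[[0, 0, 0.02], [0, 0, 0.05], [0, 0, 0.08], [0, 0, 0.11], [0, 0, 0.13], [0, 0, 0.14], [0, 0, 0.143], [0, 0, 0.143], [0, 0, 0.143], [0, 0, 0.143], [0, 0, 0.143], [0, 0, 0.143], [0, 0, 0.143], [0, 0, 0.143], [0, 0, 0.143], [0, 0, 0.125], [0, 0, 0.09], [0, 0, 0.055], [0, 0, 0.02], [0, 0, 0]], gripper=[100, 100, 100, 100, 100, 100, 100, 0, 0, 0, 0, 0, 0, 0, 0, 0, 0, 0, 0, 0], force=50)

```text
clock: 16.22
ee_pos: [0.6609, -0.1518, 0.1542]
ee_rot: [1.09, 2.942, 0.001]
force: [0.0, 0.5, -1.7]
gripper_width: 0.0326
grasp_force: 50.2
```

Call:
arm_command(twist=[[0, 0, 0], [0, 0, 0], [0, 0, 0], [0, 0, 0], [0, 0, 0], [0, 0, 0], [0, 0, 0], [0, 0, 0], [0, 0, 0], [0, 0, 0], [0, 0, 0], [0, 0, 0], [0, 0, 0], [0, 0, 0], [0, 0, 0], [0, 0, 0], [0, 0, 0], [0, 0, 0], [0, 0, 0], [0, 0, 0]], offset=[[0.2992, 0.1676, 0], [0.2992, 0.1676, 0], [0.2992, 0.1676, 0], [0.2992, 0.1676, 0], [0.2992, 0.1676, 0], [0.2992, 0.1676, 0], [0.2992, 0.1676, 0], [0.2992, 0.1676, 0], [0.2992, 0.1676, 0], [0.2992, 0.1676, 0], [0.2992, 0.1676, 0], [0.2992, 0.1676, 0], [0.2992, 0.1676, 0], [0.2992, 0.1676, 0.03], [0.2992, 0.1676, 0.065], [0.2992, 0.1676, 0.095], [0.2992, 0.1676, 0.115], [0.2992, 0.1676, 0.125], [0.2992, 0.1676, 0.1295], [0.2992, 0.1676, 0.1295]], gripper=[0, 0, 0, 0, 0, 0, 0, 0, 0, 0, 0, 0, 0, 0, 0, 0, 0, 0, 0, 0])

```text
clock: 17.88
ee_pos: [0.5423, 0.169, 0.0215]
ee_rot: [1.094, 2.944, -0.003]
force: [0.1, 0.5, -1.8]
gripper_width: 0.0328
grasp_force: 50.3
```

Call:
arm_command(twist=[[0, 0, 0], [0, 0, 0], [0, 0, 0], [0, 0, 0], [0, 0, 0], [0, 0, 0], [0, 0, 0], [0, 0, 0], [0, 0, 0], [0, 0, 0], [0, 0, 0], [0, 0, 0], [0, 0, 0]], offset=[[0, 0, 0], [0, 0, 0], [0, 0, 0], [0, 0, 0], [0, 0, 0], [0, 0, 0], [0, 0, 0], [0, 0, -0.02], [0, 0, -0.05], [0, 0, -0.085], [0, 0, -0.115], [0, 0, -0.1295], [0, 0, -0.1295]], gripper=[0, 60, 70, 85, 100, 100, 100, 100, 100, 100, 100, 100, 100])

```text
clock: 18.97
ee_pos: [0.5441, 0.1716, 0.1543]
ee_rot: [1.089, 2.94, 0.007]
force: [-0.5, -0.1, -0.2]
gripper_width: 0.0854
grasp_force: 0.0
```

Call:
arm_command(twist=[[0, 0, 0], [0, 0, 0], [0, 0, 0], [0, 0, 0], [0, 0, 0], [0, 0, 0], [0, 0, 0], [0, 0, 0], [0, 0, 0], [0, 0, 0], [0, 0, 0], [0, 0, 0], [0, 0, 0], [0, 0, 0], [0, 0, 0], [0, 0, 0], [0, 0, 0], [0, 0, 0], [0, 0, 0]], offset=[[-0.3911, -0.3735, 0], [-0.3911, -0.3735, 0], [-0.3911, -0.3735, 0], [-0.3911, -0.3735, 0], [-0.3911, -0.3735, 0], [-0.3911, -0.3735, 0], [-0.3911, -0.3735, 0], [-0.3911, -0.3735, 0], [-0.3911, -0.3735, 0], [-0.3911, -0.3735, 0], [-0.3911, -0.3735, 0], [-0.3911, -0.3735, 0], [-0.3911, -0.3735, 0], [-0.3911, -0.3735, 0], [-0.3911, -0.3735, 0], [-0.3911, -0.3735, 0], [-0.3911, -0.3735, 0], [-0.3911, -0.3735, 0], [-0.3911, -0.3735, 0]], gripper=[100, 100, 100, 100, 100, 100, 100, 100, 100, 100, 100, 100, 100, 100, 100, 100, 100, 100, 100])

```text
clock: 20.55
ee_pos: [0.5956, -0.3663, 0.1505]
ee_rot: [1.088, 2.947, 0.0]
force: [0.0, 0.3, -0.5]
gripper_width: 0.0856
grasp_force: 0.0
```

```bash
python3 - <<'E'
from h import *
np.set_printoptions(precision=4,suppress=True)
s=env.state();print(s['clock'],s['ee_pos'],go(*SO['d'],.016))
for n in('top','scene'):
    p=vision.snapshot(n);C=cloud(p);print(n,top_centre(C,*MK['a'],.068,.027)[0],top_centre(C,*MK['b'],.084,.022)[0],top_centre(C,*MK['c'],.058,.017)[0])
p=vision.snapshot('wrist')
im=p['image'].copy()
for r,z,X in((.012,.064,SO['d']),):
    for an in np.arange(0,6.28,.3):
        u,v=wpx(p,np.array([X[0]+r*np.cos(an),X[1]+r*np.sin(an),z]))
        cv2.circle(im,(int(round(u)),int(round(v))),1,(255,0,0),-1)
cv2.imwrite('pics/w6.png',im[150:350,150:500,::-1])
E
```

```text
20.55 [ 0.5956 -0.3663  0.1505] [-0.001  -0.0021  0.1345]
top [0.4248 0.2662 0.0681] [0.4813 0.2158 0.084 ] [0.5417 0.167  0.0583]
scene [0.4272 0.2679 0.0668] [0.4841 0.2177 0.0827] [0.5441 0.1694 0.0568]
```

View pics/w6.png

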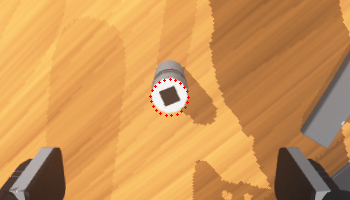

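d's circle at (169,97) matches its socket, and the grey block is clear of the fingers. I'll grasp d.

Call:
arm_command(twist=[[0, 0, 0], [0, 0, 0], [0, 0, 0], [0, 0, 0], [0, 0, 0], [0, 0, 0], [0, 0, 0], [0, 0, 0], [0, 0, 0], [0, 0, 0], [0, 0, 0], [0, 0, 0], [0, 0, 0], [0, 0, 0], [0, 0, 0], [0, 0, 0], [0, 0, 0], [0, 0, 0], [0, 0, 0], [0, 0, 0]], offset=[[0, 0, 0.02], [0, 0, 0.05], [0, 0, 0.08], [0, 0, 0.11], [0, 0, 0.127], [0, 0, 0.134], [0, 0, 0.134], [0, 0, 0.134], [0, 0, 0.134], [0, 0, 0.134], [0, 0, 0.134], [0, 0, 0.134], [0, 0, 0.134], [0, 0, 0.134], [0, 0, 0.134], [0, 0, 0.115], [0, 0, 0.08], [0, 0, 0.045], [0, 0, 0.015], [0, 0, 0]], gripper=[100, 100, 100, 100, 100, 100, 100, 0, 0, 0, 0, 0, 0, 0, 0, 0, 0, 0, 0, 0], force=50)

```text
clock: 22.37
ee_pos: [0.5968, -0.3683, 0.1542]
ee_rot: [1.09, 2.941, -0.001]
force: [0.4, -0.1, -1.6]
gripper_width: 0.0231
grasp_force: 49.2
```

Call:
arm_command(twist=[[0, 0, 0], [0, 0, 0], [0, 0, 0], [0, 0, 0], [0, 0, 0], [0, 0, 0], [0, 0, 0], [0, 0, 0], [0, 0, 0], [0, 0, 0], [0, 0, 0], [0, 0, 0], [0, 0, 0], [0, 0, 0], [0, 0, 0], [0, 0, 0], [0, 0, 0], [0, 0, 0]], offset=[[0.3152, 0.3732, 0], [0.3152, 0.3732, 0], [0.3152, 0.3732, 0], [0.3152, 0.3732, 0], [0.3152, 0.3732, 0], [0.3152, 0.3732, 0], [0.3152, 0.3732, 0], [0.3152, 0.3732, 0], [0.3152, 0.3732, 0], [0.3152, 0.3732, 0], [0.3152, 0.3732, 0], [0.3152, 0.3732, 0], [0.3152, 0.3732, 0], [0.3152, 0.3732, 0], [0.3152, 0.3732, 0], [0.3152, 0.3732, 0], [0.3152, 0.3732, 0], [0.3152, 0.3732, 0]], gripper=[0, 0, 0, 0, 0, 0, 0, 0, 0, 0, 0, 0, 0, 0, 0, 0, 0, 0])

```text
clock: 23.87
ee_pos: [0.5995, 0.1188, 0.15]
ee_rot: [-1.095, -2.944, 0.001]
force: [0.8, 0.2, -1.4]
gripper_width: 0.0228
grasp_force: 49.3
```

Call:
arm_command(twist=[[0, 0, 0], [0, 0, 0], [0, 0, 0], [0, 0, 0], [0, 0, 0], [0, 0, 0], [0, 0, 0], [0, 0, 0], [0, 0, 0], [0, 0, 0], [0, 0, 0], [0, 0, 0], [0, 0, 0], [0, 0, 0], [0, 0, 0], [0, 0, 0], [0, 0, 0], [0, 0, 0], [0, 0, 0], [0, 0, 0]], offset=[[0, 0, 0.025], [0, 0, 0.055], [0, 0, 0.085], [0, 0, 0.105], [0, 0, 0.115], [0, 0, 0.1205], [0, 0, 0.1205], [0, 0, 0.1205], [0, 0, 0.1205], [0, 0, 0.1205], [0, 0, 0.1205], [0, 0, 0.1205], [0, 0, 0.1205], [0, 0, 0.1205], [0, 0, 0.1205], [0, 0, 0.1], [0, 0, 0.07], [0, 0, 0.035], [0, 0, 0], [0, 0, 0]], gripper=[0, 0, 0, 0, 0, 0, 0, 0, 45, 55, 65, 80, 100, 100, 100, 100, 100, 100, 100, 100])

```text
clock: 25.53
ee_pos: [0.6032, 0.1228, 0.1576]
ee_rot: [1.088, 2.936, 0.011]
force: [0.4, 0.4, 1.0]
gripper_width: 0.0854
grasp_force: 0.0
```

Call:
arm_command(twist=[[0, 0, 0], [0, 0, 0], [0, 0, 0], [0, 0, 0], [0, 0, 0], [0, 0, 0], [0, 0, 0], [0, 0, 0], [0, 0, 0], [0, 0, 0], [0, 0, 0], [0, 0, 0]], offset=[[-0.2, -0.2, -0.02], [-0.2, -0.2, -0.02], [-0.2, -0.2, -0.02], [-0.2, -0.2, -0.02], [-0.2, -0.2, -0.02], [-0.2, -0.2, -0.02], [-0.2, -0.2, -0.02], [-0.2, -0.2, -0.02], [-0.2, -0.2, -0.02], [-0.2, -0.2, -0.02], [-0.2, -0.2, -0.02], [-0.2, -0.2, -0.02]], gripper=[100, 100, 100, 100, 100, 100, 100, 100, 100, 100, 100, 100])

```text
clock: 26.53
ee_pos: [0.6208, -0.1593, 0.1704]
ee_rot: [-1.087, -2.948, -0.001]
force: [-0.4, 0.1, -0.5]
gripper_width: 0.0854
grasp_force: 0.0
```

```bash
python3 - <<'E'
from h import *
np.set_printoptions(precision=4,suppress=True)
H=dict(a=.068,b=.084,c=.058,d=.076);r=dict(a=.027,b=.022,c=.017,d=.012)
for n in('top','scene'):
    p=vision.snapshot(n);C=cloud(p);q=np.array([top_centre(C,*MK[k],H[k],r[k])[0] for k in 'abcd']);print(n,q,np.hypot(*np.diff(q[:,:2],axis=0).T))
    print('tin',top_centre(C,.53,-.229,.06,.025)[0])
    y0,x0=(140,140) if n=='top' else (130,280)
    cv2.imwrite('pics/f_%s.png'%n,cv2.resize(p['image'][y0:y0+190,x0:x0+200,::-1],(400,380),interpolation=cv2.INTER_CUBIC))
cv2.imwrite('pics/fin.png',np.hstack([cv2.imread('pics/f_top.png'),cv2.imread('pics/f_scene.png')]))
E
```

```text
top [[0.4246 0.2662 0.0681]
 [0.4814 0.2158 0.0844]
 [0.5417 0.167  0.0585]
 [0.5986 0.1185 0.0762]] [0.0759 0.0775 0.0748]
tin [ 0.5291 -0.2298  0.061 ]
scene [[0.4275 0.2676 0.0669]
 [0.4843 0.2174 0.0827]
 [0.5443 0.169  0.0564]
 [0.6009 0.1204 0.0746]] [0.0757 0.0771 0.0746]
tin [ 0.531  -0.2276  0.0589]
```

View pics/fin.png

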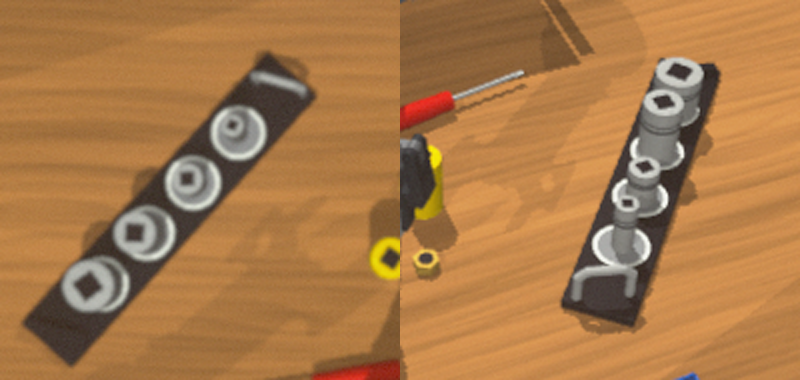

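All four stand upright on their marks, each about 2–3 mm or less from centre: d at (233,125) next to the handle, then c, b and a at (90,285). The tin has not moved and the arm is clear.

```bash
python3 -c "
from h import *
print(env.hand_in())"
```

```text
the job is handed in; nothing more can be done
None
```

I handed the job in: all four sockets stand upright on the rail in order of width, narrowest (d) next to the handle, then c, b and a, each within about 3 mm of its mark's centre by the cameras, with the tin unmoved; the robot's clock read about 27 s of the 115 s allowed.

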